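Find and hold the recessed reset of a lamp controller

TASK

One of the three narrow wells in the lid of the grey lamp controller has a live reset button at its bottom; in the other two the same red cap is a solid blank. Take the slim yellow driver out of its blue stand, feel down the wells with its tip until you find the cap that gives, push that button fully home with the driver and keep it down for at least two seconds. Finish still gripping the driver and holding the button down, and leave the marker, the vial and the dropper bottle as they stand.

Things in the scene. Friction and masses are not known exactly. Their poses are not given: they have to be found in the camera images.
- controller: grey box on a black base, 76 x 138 x 50 mm, fixed; origin at the centre of its underside, y along its long side, x away from the robot (three green lamps on its -x side). Its flat lid has three alike round wells, 12 mm wide, straight down. At the bottom, 22 mm below the lid (28 mm above the bench), lies a 10 mm red cap: in one of the wells, any, the live button, in the others solid
- well_a (a point): centre of the mouth of the right-hand (controller -y) well in the controller's flat lid, 50 mm above the bench, seen with the three lamps facing the robot
- well_b (a point): centre of the mouth of the middle well in the controller's flat lid, 50 mm above the bench, seen with the three lamps facing the robot
- well_c (a point): centre of the mouth of the left-hand (controller +y) well in the controller's flat lid, 50 mm above the bench, seen with the three lamps facing the robot
- reset_button (a joint): travel of the live button: 0 m up, 0.005 m fully down. A spring pushes it back up: it begins to give at about 1.5 N and is fully down at about 5 N, where it meets a hard stop
- stand: blue block on a black rubber foot, 56 x 56 x 45 mm, fixed to the bench; origin at the centre of its underside. The driver stands upright in its middle hole (7.5 mm wide, 37 mm deep, bottom 8 mm above the bench); the four other holes are empty
- driver: slim driver, 106 mm long, 20 g: yellow round handle of 9 mm diameter (58 mm long) and a straight steel shaft of 6 mm diameter (48 mm). It starts upright, point down, its upper end 114 mm above the bench. Origin halfway along, 4 mm beside the axis; its y axis runs from point to handle end
- driver_tip (a point): point of the driver, on its axis at the end of the shaft
- driver_end (a point): upper end of the driver's handle, on its axis, 106 mm from the tip
- stain_bottle: brown dropper bottle, 33 mm diameter, 88 mm tall, standing, a bystander; origin at the centre of its underside
- vial: small vial with a red cap, 22 mm diameter, 46 mm tall, standing, a bystander; origin at the centre of its underside
- marker_pen: black and white marker, 135 mm long, 17 mm thick, lying between the robot and the controller, a bystander; origin at the middle of its underside, y along it

How it is judged:
On the way, in this order (a step that is already met when the one before it is completed fails the run):
1. the driver is gripped and drawn out of the stand (z of driver_tip in the frame of stand above 0.05 m and contact force between the fingers and driver above 2 N), for 0.1 s.
2. the live button is held fully down with the driver's tip for two seconds (value of joint reset_button above 0.004 m and z of driver_tip in the frame of controller between 0.018 and 0.0255 m and x of driver_tip in the frame of controller between -0.008 and 0.008 m and y of driver_tip in the frame of controller between -0.044 and 0.044 m and contact force between the fingers and driver above 2 N), for 2 s.
At the end, for the whole second after the job is handed in: the live button is at least 4 of its 5 mm down, the tip of the driver is at the bottom of a well (2.5 mm or more below the height of the unpressed cap) and the driver is gripped by the fingers (over 2 N) (all of step 2); the arm keeps its last pose, push and grip.
It fails at once if the dropper bottle is shoved or knocked over (distance of stain_bottle from where it was at the start of the episode above 0.02 m).
It fails at once if the vial is shoved or knocked over (distance of vial from where it was at the start of the episode above 0.02 m).
It fails at once if the marker is shoved or knocked over (distance of marker_pen from where it was at the start of the episode above 0.02 m).
It also fails if it takes over 46 s, if anything falls off the work surface, if the arm or the gripper's body presses on something with over 40 N, if the wrist force passes 120 N, or if a joint passes its speed limit or range.

ROBOT

A 7-joint arm with a two-finger parallel gripper is mounted at the origin on a cart in front of the work surface, level with it; the furniture and walls round the work are solid. World frame = base frame: x ahead of the robot, y to its left, z up, the work surface at z = 0. Lengths are in m, angles in rad, forces in N, time in s.
With the tool pointing down it reaches from about 0.4 to 0.925 m from the base axis. Payload 5.6 kg.
Tool frame: the origin (TCP) lies at the centre of the arm's flange, where the gripper is bolted on; the fingertips stand 173 mm ahead of it and the grasp point (between the pads) lies 155 mm ahead of it; z points along the fingers, y is the line along which they close (so a half turn about z gives the same grasp; the last joint's range is limited). The gripper opens to 85 mm and grips with 20 to 120 N. Pads are 22 mm wide; open, the fingers measure 114 mm over their backs; the gripper's body (76 mm by 85 mm) begins 54 mm behind the grasp point. The pads swing forward as they close: fully open they stand 13 mm farther back than shut.
Start: joints at [1.083, 0.468, -0.012, 1.603, 0.006, 1.071, -0.056], TCP at [0.28, -0.587, 0.405] pointing down, gripper open.
Joint ranges: [-2.53, 2.53], [-0.31, 2.02], [-1.57, 1.55], [0.28, 2.44], [-1.29, 4.43], [0.15, 1.84], [-2.92, 2.92]. Speed limits (rad/s): [2.57, 2.57, 3.14, 3.14, 3.14, 3.14, 3.14].

INTERFACE

Orientations are given as a unit quaternion [w, x, y, z].
In Python, from plant import bot, camera, camera_params gives the robot as it stands. The module is installed in compiled form; this text tells all that it offers.
- The arm moves only by the tool creep_tool, called after "Emit:" in YAML: its name, and indented under it one key for each argument. Schema: {"type":"object","properties":{"motion":{"type":"array","items":{"type":"object","properties":{"d":{"type":"array","items":{"type":"number"},"minItems":3,"maxItems":3},"r":{"type":"array","items":{"type":"number"},"minItems":3,"maxItems":3}},"additionalProperties":false},"minItems":1,"maxItems":20},"jaw":{"type":"number"},"clamp_n":{"type":"number"},"only":{"type":"string"},"quiet":{"type":"boolean"},"lines":{"type":"string"}},"required":["motion"],"additionalProperties":false}. motion is a list of rows, 1 to 20 of them, each an object with the fields d (a list: dx, dy, dz in shares of 0.3 m (1.0 is 0.3 m)), r (a list: a rotation vector rx, ry, rz in fractions of the full range, 1 being 180 degrees); a field left out counts as zero; each row shifts and turns the commanded pose from where the row before left it, along the tool's axes as they then stand; what a row does not reach is not made up. A row lasts 1/10 s, in which the tool goes at most 0.05 m and 0.15 rad, less where a joint would pass 70% of its speed; a pose out of reach is approached as far as the arm can. jaw is the finger opening in m, set as the call begins (left out keeps the last). The fingers move at their own pace and stop on an object; clamp_n is the grip in N (left out, the last holds). Time passes only in rows, so rows that do not move let the fingers close. The tool returns the time, the measured TCP pose, the force, the opening and the grip force at its end. only (a regular expression) keeps the lines of the reply that match it, lines (a string "A,B") keeps lines A to B, and quiet returns only ok. A shift or turn number past 1, either way, is cut back to 1. Input that does not fit is refused with a message, and nothing moves.
- bot.sense(): the state, without advancing time (a new reading comes with each control period).
- camera(name): name is "scene" or "top" or "wrist"; returns the picture (480x640x3 uint8, blue, green, red); there is no depth.
- camera_params(name): a dict with "intrinsics" (3x3 intrinsics, pixels), "D" ([k1, k2, p1, p2, k3] as OpenCV has them; the pictures are not rectified), "R" (3x3) and "t" (3): a world point X has camera coordinates R X + t; the wrist camera has in their place "mount" (4x4, takes a point from camera to tool coordinates, whose origin is the TCP and whose axes are the flange's). Camera axes: x right, y down, z forward; pixel columns grow to the right and rows downward; lengths in m; the calibration is good to about 2 mm. A picture is of the moment at which its call begins: read the wrist's pose just before it. camera_params takes no time and is no camera call.
- bot.finish_job(): hands the job in; it is judged then, once.
The state is a dict: "t": time; "joint_pos": joint angles; "joint_velocities": joint speeds; "effort": joint torques, N m; "position": TCP position; "tcp_rot": TCP orientation; "contact_force": force on the tool from outside, world axes, zero at the start; "moment": the same for the moment, N m; "opening": finger opening in m; "grasp_force": force on a finger pad.
Only numpy, scipy, OpenCV 4.12 (cv2) and the standard library are available. Lean on these libraries where they do the work, as an engineer would, in place of code of your own. Each camera call takes 0.05 s, during which the arm holds its last target. There are 200 camera calls.

## Working session

There is one attempt and no reset: what is moved stays moved. The work goes in short steps, Python scripts to look and compute and a tool call to move; the robot and the scene stay as the last step left them, time stands still between calls to the robot, and variables do not carry over. Pictures are saved under pics/ and viewed, at most 10 in all, crops included, and the job is handed in when it is done.

```bash
mkdir -p pics; python3 - <<'E'
from plant import bot,camera,camera_params
import cv2,numpy as np
for n in ["scene","top"]:
    cv2.imwrite(f"pics/{n}0.png",camera(n))
    p=camera_params(n);print(n,p)
s=bot.sense();print(s)
print(camera_params("wrist"))
E
```

```text
scene {'intrinsics': array([[443.15039672,   0.        , 313.76268302],
       [  0.        , 443.15039672, 235.9079854 ],
       [  0.        ,   0.        ,   1.        ]]), 'D': array([0.02832398, 0.        , 0.        , 0.        , 0.        ]), 'R': array([[-0.62137076, -0.78321789, -0.02163597],
       [-0.29884562,  0.26243664, -0.91750657],
       [ 0.72428563, -0.56364594, -0.3971317 ]]), 't': array([0.54909979, 0.19710833, 0.64234679])}
top {'intrinsics': array([[524.36424432,   0.        , 333.9287524 ],
       [  0.        , 524.36424432, 239.34642029],
       [  0.        ,   0.        ,   1.        ]]), 'D': array([-0.00558479,  0.        ,  0.        ,  0.        ,  0.        ]), 'R': array([[-0.00307626, -0.99997085, -0.00698774],
       [-0.99759096,  0.00355306, -0.06927954],
       [ 0.06930235,  0.00675778, -0.99757281]]), 't': array([0.2882708 , 0.53991306, 0.89467711])}
{'t': 0.1, 'joint_pos': array([ 1.08299679,  0.46829964, -0.0116    ,  1.60354262,  0.00600895,
        1.07140174, -0.05635906]), 'joint_velocities': array([-9.10817214e-04, -2.45901469e-03,  7.
[... 458 characters left out ...]
 array([-0.00360418, -0.01432794,  0.01993412]), 'grasp_force': 0.0, 'opening': 0.08512403842981543}
{'intrinsics': array([[428.22598711,   0.        , 316.397861  ],
       [  0.        , 428.22598711, 238.78425177],
       [  0.        ,   0.        ,   1.        ]]), 'D': array([-0.05625374,  0.        ,  0.        ,  0.        ,  0.        ]), 'mount': array([[-1.26278264e-03, -9.45135547e-01, -3.26675991e-01,
         8.51823355e-02],
       [ 9.99999157e-01, -1.09501051e-03, -6.97474618e-04,
         4.64999816e-04],
       [ 3.01494410e-04, -3.26676596e-01,  9.45136133e-01,
         3.06658753e-02],
       [ 0.00000000e+00,  0.00000000e+00,  0.00000000e+00,
         1.00000000e+00]])}
```

View pics/scene0.png

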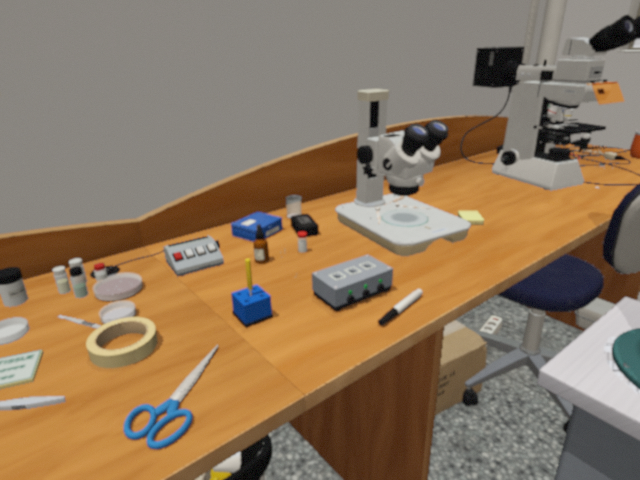

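View pics/top0.png

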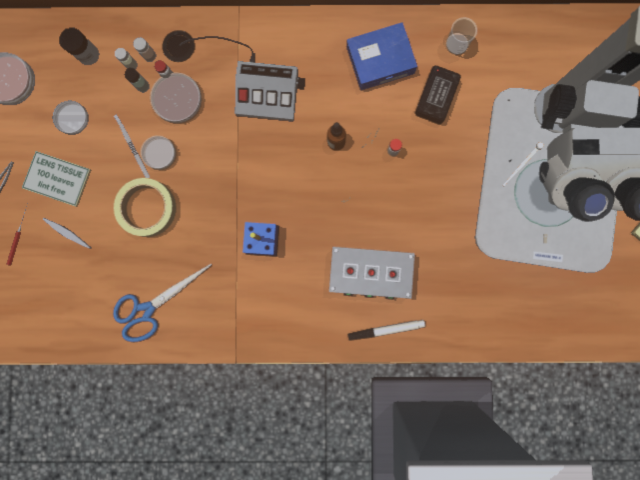

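The scene view shows the blue stand with the yellow driver at (250,275–320), the controller at (352,280) and the marker at (400,305). In the top view the stand is at (261,239), the white well squares are at (350/372/393, 271–274), the marker at (386,330), the vial at (395,148) and the bottle at (336,137).

```bash
cat > h.py <<'E'
from plant import bot,camera,camera_params
import cv2,numpy as np
from scipy.spatial.transform import Rotation as Ro
def rmat(s): q=s["tcp_rot"]; return Ro.from_quat([q[1],q[2],q[3],q[0]]).as_matrix()
def cam(n,s=None):
    p=camera_params(n)
    if n=="wrist":
        T=rmat(s)@p["mount"][:3,:3]; c=rmat(s)@p["mount"][:3,3]+s["position"]
        return p["intrinsics"],p["D"],T.T,-T.T@c
    return p["intrinsics"],p["D"],p["R"],p["t"]
def ray(C,uv):
    K,D,R,t=C; x=cv2.undistortPoints(np.array([[uv]],float),K,D)[0,0]
    d=R.T@np.array([x[0],x[1],1]); return -R.T@t,d/np.linalg.norm(d)
def onz(C,uv,z):
    c,d=ray(C,uv); return c+d*(z-c[2])/d[2]
def cross(*cs):
    A=np.zeros((3,3));b=np.zeros(3);L=[]
    for C,uv in cs:
        c,d=ray(C,uv);P=np.eye(3)-np.outer(d,d);A+=P;b+=P@c;L.append((c,P))
    X=np.linalg.solve(A,b);return X,[1e3*np.linalg.norm(P@(X-c)) for c,P in L]
def proj(C,X):
    K,D,R,t=C; return cv2.projectPoints(np.array([X],float),R,t,K,D)[0][0,0]
def blobs(im,lo,hi,roi,amin=8):
    x0,y0,x1,y1=roi; h=cv2.cvtColor(im[y0:y1,x0:x1],cv2.COLOR_BGR2HSV)
    m=cv2.inRange(h,np.array(lo),np.array(hi)); n,l,st,c=cv2.connectedComponentsWithStats(m)
    return [(c[i]+[x0,y0],st[i][:2]+[x0,y0],st[i][2:4],st[i][4]) for i in range(1,n) if st[i][4]>=amin]
E
python3 - <<'E'
from h import *
np.set_printoptions(precision=4,suppress=True)
T=cv2.imread("pics/top0.png");S=cv2.imread("pics/scene0.png");CT=cam("top");CS=cam("scene")
print("T yellow");[print(b) for b in blobs(T,(18,120,90),(35,255,255),(235,215,285,262),3)]
print("S yellow");[print(b) for b in blobs(S,(18,120,90),(35,255,255),(235,250,265,300),3)]
print("T blue");[print(b) for b in blobs(T,(100,120,60),(125,255,255),(235,215,285,262),50)]
print("S blue");[print(b) for b in blobs(S,(100,120,40),(125,255,255),(225,275,280,330),50)]
print("T white");W=blobs(T,(0,0,190),(180,60,255),(330,250,415,295));[print(b,onz(CT,b[0],.05)) for b in W]
print("S white");[print(b,onz(CS,b[0],.05)) for b in blobs(S,(0,0,175),(180,60,255),(312,255,395,300))]
print("T red");[print(b,onz(CT,b[0],.028)) for b in blobs(T,(0,100,60),(10,255,255),(330,250,415,295))]
print("marker",onz(CT,(349,337),.009),onz(CT,(425,324),.009),"vial",onz(CT,(395,148),.04),"bot",onz(CT,(336,137),.07),"eyep",onz(CT,(588,200),.3),"scope base corner",onz(CT,(478,255),.03))
for px in [(260,300)]: pass
v=cv2.resize(T[205:300,235:420],None,fx=4,fy=4,interpolation=cv2.INTER_CUBIC);cv2.imwrite("pics/c1.png",v)
E
```

```text
T yellow
(array([253.3333, 235.    ]), array([252, 234]), array([4, 3], dtype=int32), np.int32(9))
S yellow
(array([248.0387, 271.6464]), array([244, 257]), array([ 8, 32], dtype=int32), np.int32(181))
T blue
(array([259.0737, 238.3263]), array([244, 223]), array([31, 31], dtype=int32), np.int32(665))
S blue
(array([251.3841, 304.8589]), array([232, 286]), array([39, 38], dtype=int32), np.int32(1070))
T white
(array([353.1667, 264.3333]), array([348, 264]), array([10,  3], dtype=int32), np.int32(12)) [0.4966 0.2541 0.05  ]
(array([349.5   , 276.6875]), array([343, 275]), array([14,  3], dtype=int32), np.int32(16)) [0.4759 0.2603 0.05  ]
(array([373.5, 279. ]), array([370, 279]), array([8, 1], dtype=int32), np.int32(8)) [0.4719 0.2201 0.05  ]
S white
(array([359.2765, 267.5294]), array([343, 261]), array([34, 14], dtype=int32), np.int32(170)) [0.4819 0.2052 0.05  ]
(array([388.2, 266.7]), array([387, 265]), array([4, 4], dtype=int32), np.int32(10)) [0.4482 0.1606 0.05  ]
(array([337.5   , 275.3222]), array([328, 270]), array([19, 11], dtype=int32), np.int32(90)) [0.4857 0.2577 0.05  ]
(array([335.5, 286. ]), array([334, 285]), array([4, 3], dtype=int32), np.int32(10)) [0.4581 0.2867 0.05  ]
T red
(array([349.7857, 270.5   ]), array([347, 268]), array([6, 6], dtype=int32), np.int32(28)) [0.4865 0.2593 0.028 ]
(array([371.    , 272.1739]), array([369, 270]), array([5, 5], dtype=int32), np.int32(23)) [0.4835 0.2228 0.028 ]
(array([392.    , 273.8261]), array([390, 272]), array([5, 5], dtype=int32), np.int32(23)) [0.4805 0.1868 0.028 ]
marker [0.371  0.2608 0.009 ] [0.3931 0.1282 0.009 ] vial [0.697  0.1805 0.04  ] bot [0.7088 0.2821 0.07  ] eyep [ 0.5681 -0.0235  0.3   ] scope base corner [0.5123 0.039  0.03  ]
```

View pics/c1.png

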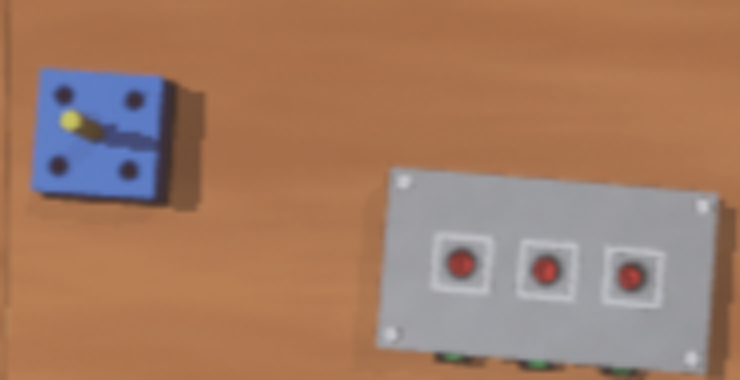

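The crop shows the driver's yellow end at about (252.7,234.7) in top pixels. The stand's holes centre on about (259,238), and the red caps sit inside their white squares.

The manual's scale: shifts go in shares of 0.3 m and turns go in shares of 180 degrees. Converting my numbers, -0.0368 m / 0.3 = -0.1227, 0.0286 m / 0.3 = 0.0953.

```bash
python3 - <<'E'
from h import *
np.set_printoptions(precision=4,suppress=True)
CT=cam("top");CS=cam("scene")
S=cv2.imread("pics/scene0.png")
h=cv2.cvtColor(S,cv2.COLOR_BGR2HSV);m=cv2.inRange(h[250:295,238:262],(18,120,90),(35,255,255))
for r in range(5,12): print(r+250,np.where(m[r])[0]+238)
print("driver end",cross((CT,(252.9,234.9)),(CS,(248.3,259.0))))
print("stand c",onz(CT,(259,238.1),.045))
for uv in [(350.0,270.8),(371.5,272.3),(393,273.9)]: print("well",onz(CT,uv,.05))
E
```

```text
255 []
256 []
257 [247 248]
258 [245 246 247 248 249 250]
259 [244 245 246 247 248 249 250]
260 [244 245 246 247 248 249 250]
261 [244 245 246 247 248 249 250]
driver end (array([0.5414, 0.4122, 0.1135]), [np.float64(0.7873516072032017), np.float64(0.7873516072030936)])
stand c [0.5417 0.4135 0.045 ]
well [0.4857 0.2595 0.05  ]
well [0.4831 0.2234 0.05  ]
well [0.4803 0.1874 0.05  ]
```

Emit:
creep_tool:
  motion:
    - {"d": [0.0953,-0.1227,0]}
    - {"d": [0.0953,-0.1227,0]}
    - {"d": [0.0953,-0.1227,0]}
    - {"d": [0.0953,-0.1227,0]}
    - {"d": [0.0953,-0.1227,0]}
    - {"d": [0.0953,-0.1227,0]}
    - {"d": [0.0953,-0.1227,0]}
    - {"d": [0.0953,-0.1227,0]}
    - {"d": [0.0953,-0.1227,0]}
    - {"d": [0.0953,-0.1227,0]}
    - {"d": [0.0953,-0.1227,0]}
    - {"d": [0.0953,-0.1227,0]}
    - {"d": [0.0953,-0.1227,0]}
    - {"d": [0.0953,-0.1227,0]}

```text
t: 1.5
position: [0.4193, 0.0524, 0.4047]
tcp_rot: [0.0, 0.975, 0.22, 0.0]
contact_force: [1.1, -0.6, 0.4]
opening: 0.0852
grasp_force: 0.0
```

Converted, 0.045 m / 0.3 = 0.15, 0.0153 m / 0.3 = 0.051, -0.1409 rad / 3.1416 = -0.0448.

Emit:
creep_tool:
  motion:
    - {"r": [0,0,-0.0448]}
    - {"r": [0,0,-0.0448]}
    - {"r": [0,0,-0.0448]}
    - {"r": [0,0,-0.0448]}
    - {"r": [0,0,-0.0448]}
    - {"r": [0,0,-0.0448]}
    - {"r": [0,0,-0.0448]}
    - {"r": [0,0,-0.0448]}
    - {"d": [0.15,0.051,0]}
    - {"d": [0.15,0.051,0]}
    - {"d": [0.15,0.051,0]}
    - {"d": [0.15,0.051,0]}
    - {"d": [0.15,0.051,0]}
    - {"d": [0.15,0.051,0]}
    - {"d": [0.15,0.051,0]}
    - {"d": [0.15,0.051,0]}
    - {}
    - {}
  jaw: 0.05

```text
t: 3.3
position: [0.5409, 0.4118, 0.4032]
tcp_rot: [-0.0, 0.706, 0.708, -0.001]
contact_force: [-0.1, -0.1, -0.7]
opening: 0.05
grasp_force: 0.0
```

```bash
python3 - <<'E'
from h import *
np.set_printoptions(precision=4,suppress=True)
s=bot.sense();im=camera("wrist");cv2.imwrite("pics/w1.png",im);C=cam("wrist",s)
print(s["position"],rmat(s),s["joint_pos"])
print("pred driver end",proj(C,[.5415,.4128,.114]),"stand",proj(C,[.5415,.4128,.045]))
b=blobs(im,(18,120,90),(35,255,255),(0,0,640,480),20);[print(x) for x in b]
E
```

```text
[0.5409 0.4118 0.4032] [[-0.0033  1.     -0.0022]
 [ 1.      0.0033 -0.0008]
 [-0.0008 -0.0022 -1.    ]] [-0.2801  0.613  -0.6336  1.4906  0.3786  1.1649 -0.9745]
pred driver end [317.0791 229.4816] stand [317.0153 202.5035]
(array([320.4575, 219.5161]), array([315, 202]), array([13, 34], dtype=int32), np.int32(341))
```

View pics/w1.png

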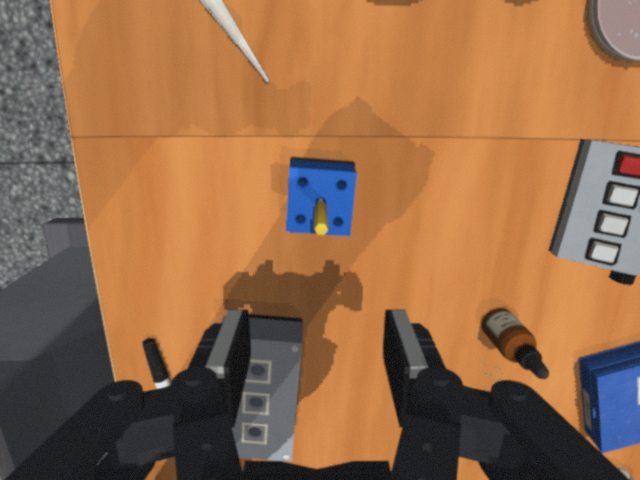

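The wrist view shows the driver end at about (321,230), between the fingers (midline u≈317). That puts it about 2 mm further +x than predicted.

Converted, 0.033 m / 0.3 = 0.11, 0.002 m / 0.3 = 0.0067.

Emit:
creep_tool:
  motion:
    - {"d": [0.0033,0.0067,0.11]}
    - {"d": [0,0,0.11]}
    - {"d": [0,0,0.1067]}
    - {}

```text
t: 3.75
position: [0.543, 0.4082, 0.3022]
tcp_rot: [0.0, 0.707, 0.707, -0.005]
contact_force: [-0.1, -1.3, -0.4]
opening: 0.0502
grasp_force: 0.0
```

```bash
cat > look.py <<'E'
from h import *
import sys
np.set_printoptions(precision=4,suppress=True)
s=bot.sense();im=camera("wrist");cv2.imwrite(f"pics/{sys.argv[1]}.png",im);C=cam("wrist",s)
print(s["position"],s["opening"])
for b in blobs(im,(18,120,70),(35,255,255),(0,0,640,480),40): print(b)
E
python3 look.py w2
python3 - <<'E'
from h import *
from h import cam as c
im=cv2.imread("pics/w2.png");s=bot.sense();C=c("wrist",s)
h=cv2.cvtColor(im,cv2.COLOR_BGR2HSV);m=cv2.inRange(h,(18,120,70),(35,255,255))
for r in range(150,420,8):
    w=np.where(m[r,250:390])[0]+250
    if len(w)>3: print(r,w.min(),w.max())
for x in (.540,.5425,.545): print(proj(C,[x,.4128,.114]),proj(C,[x,.4128,.06]))
E
```

```text
[0.543  0.4082 0.3022] 0.05016945687161322
(array([319.2416, 273.0009]), array([308, 239]), array([24, 64], dtype=int32), np.int32(1105))
246 312 326
254 312 327
262 311 327
270 311 328
278 310 328
286 309 330
294 309 330
302 315 324
[307.4310689  295.38642436] [309.56581965 249.42830432]
[313.43985899 295.38059796] [314.24161656 249.42190428]
[319.44919261 295.37351345] [318.91770838 249.41536116]
```

View pics/w2.png

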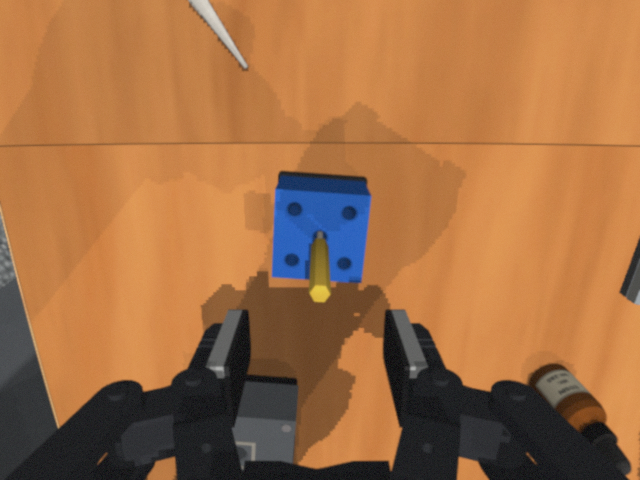

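The driver's end is at (319.5,292) and the finger midline at u≈317, so x is about 1 mm off. TCP y has dropped to 0.408 while the driver is at 0.413.

Converted, 0.005 m / 0.3 = 0.0167, 0.001 m / 0.3 = 0.0033.

Emit:
creep_tool:
  motion:
    - {"d": [0.0167,0.0033,0]}
    - {}

```text
t: 4.0
position: [0.5449, 0.4176, 0.3094]
tcp_rot: [0.0, 0.707, 0.707, 0.002]
contact_force: [0.1, 1.7, 1.5]
opening: 0.0504
grasp_force: 0.0
```

```bash
python3 -c "
from h import *
s=bot.sense();print(s['position'],rmat(s))"
```

```text
[0.54491459 0.4176339  0.30938466] [[-0.00106379  0.99999453  0.00313234]
 [ 0.99999489  0.00105434  0.00301701]
 [ 0.00301369  0.00313553 -0.99999054]]
```

Emit:
creep_tool:
  motion:
    - {}
    - {}
    - {}
    - {}
    - {}
    - {}

```text
t: 4.6
position: [0.5444, 0.4167, 0.3066]
tcp_rot: [0.0, 0.707, 0.708, -0.0]
contact_force: [-0.4, -0.6, 0.3]
opening: 0.0502
grasp_force: 0.0
```

```bash
python3 look.py w3
```

```text
[0.5444 0.4167 0.3066] 0.05017200557183869
(array([313.1932, 288.3595]), array([302, 254]), array([23, 65], dtype=int32), np.int32(1082))
```

Emit:
creep_tool:
  motion:
    - {}
    - {}

```text
t: 4.85
position: [0.5444, 0.4167, 0.3066]
tcp_rot: [-0.0, 0.707, 0.708, -0.0]
contact_force: [-1.1, 0.3, -1.1]
opening: 0.0498
grasp_force: 0.0
```

```bash
python3 - <<'E'
from h import *
im=cv2.imread("pics/w3.png");s=bot.sense();C=cam("wrist",s)
h=cv2.cvtColor(im,cv2.COLOR_BGR2HSV);m=cv2.inRange(h,(18,120,70),(35,255,255))
for r in range(256,322,5):
    w=np.where(m[r,250:390])[0]+250
    if len(w): print(r,w.min(),w.max())
# end face = brighter yellow
b=cv2.inRange(h[290:325,290:340],(18,120,170),(35,255,255));y,x=np.where(b);print("face",x.mean()+290,y.mean()+290,y.min()+290,y.max()+290,len(x))
uv=(x.mean()+290,y.mean()+290)
print(onz(C,uv,.114)); print(cross((C,uv),(cam("top"),(252.9,234.9))))
f=s["position"]+rmat(s)@[0,0,.155]; print("grasp pt",f,"px",proj(C,s["position"]+rmat(s)@[0,0,.19]))
E
```

```text
256 309 318
261 307 320
266 307 320
271 306 321
276 306 321
281 305 321
286 305 321
291 305 321
296 303 323
301 303 323
306 303 324
311 303 323
316 307 319
face 313.1513944223108 308.78884462151393 301 317 251
[0.54371708 0.41366834 0.114     ]
(array([0.54279581, 0.41291371, 0.11234622]), [np.float64(0.918018770048249), np.float64(0.9180187700482002)])
grasp pt [0.54441024 0.41671272 0.15158826] px [314.75031486 305.28646602]
```

Converted, 0.015 m / 0.3 = 0.05, -0.0035 m / 0.3 = -0.0117.

Emit:
creep_tool:
  motion:
    - {"d": [-0.0117,-0.0047,0.0167]}
    - {"d": [0,0,0.04]}
    - {"d": [0,0,0.05]}
    - {"d": [0,0,0.05]}
    - {"d": [0,0,0.04]}
    - {"d": [0,0,0.022]}
    - {}
    - {}
    - {}
    - {}
    - {}
    - {}
  jaw: 0.05

```text
t: 6.05
position: [0.5431, 0.4132, 0.2414]
tcp_rot: [0.0, 0.707, 0.707, 0.0]
contact_force: [-0.9, 0.7, -0.3]
opening: 0.0501
grasp_force: 0.0
```

```bash
python3 look.py w4
```

```text
[0.5431 0.4132 0.2414] 0.050135422864688146
(array([315.6078, 366.8302]), array([300, 304]), array([ 32, 118], dtype=int32), np.int32(2986))
```

View pics/w4.png

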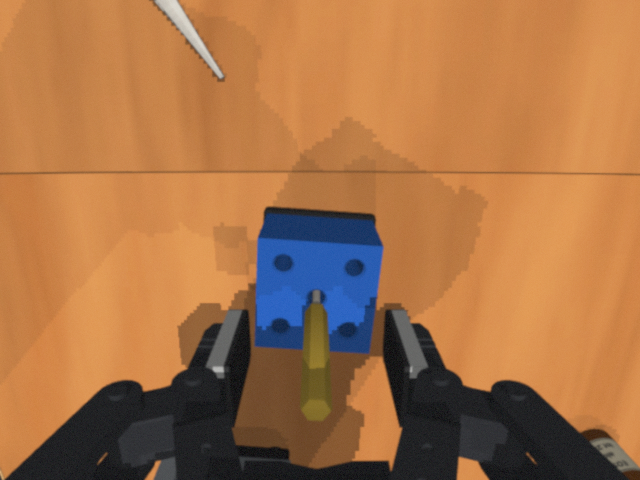

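The handle (u≈316) is centred between the pads (248 and 386). I'll close on it.

Emit:
creep_tool:
  motion:
    - {}
    - {}
    - {}
    - {}
    - {}
    - {}
    - {}
    - {}
  jaw: 0
  clamp_n: 60

```text
t: 6.9
position: [0.5431, 0.4132, 0.2411]
tcp_rot: [0.0, 0.707, 0.707, 0.0]
contact_force: [-0.8, -0.2, 1.1]
opening: 0.0076
grasp_force: 58.4
```

Converted, -0.014 m / 0.3 = -0.0467, -0.008 m / 0.3 = -0.0267.

Emit:
creep_tool:
  motion:
    - {"d": [0,0,-0.0133]}
    - {"d": [0,0,-0.0267]}
    - {"d": [0,0,-0.04]}
    - {"d": [0,0,-0.0467]}
    - {"d": [0,0,-0.0467]}
    - {"d": [0,0,-0.04]}
    - {"d": [0,0,-0.0267]}
    - {"d": [0,0,-0.01]}
    - {}
    - {}
    - {}
    - {}

```text
t: 8.1
position: [0.5429, 0.4131, 0.3154]
tcp_rot: [-0.0, 0.707, 0.708, -0.001]
contact_force: [1.1, 0.0, -0.0]
opening: 0.0076
grasp_force: 58.4
```

```bash
python3 look.py w5
```

```text
[0.5429 0.4131 0.3154] 0.007557299216960701
(array([316.3086, 367.2733]), array([301, 304]), array([ 32, 118], dtype=int32), np.int32(2741))
```

View pics/w5.png

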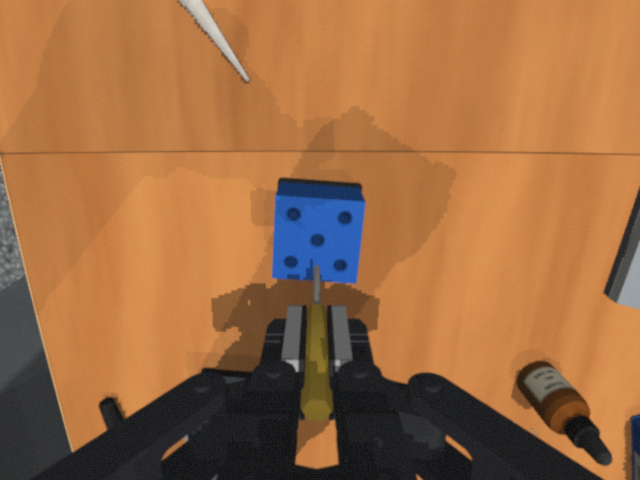

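The driver hangs straight in the pads, with its tip at about (317,266), and it is clear of the stand. Next I'll move just past well_a so all three wells are in the wrist view.

Converted, -0.038 m / 0.3 = -0.1267, -0.035 m / 0.3 = -0.1167.

Emit:
creep_tool:
  motion:
    - {"d": [-0.0333,-0.008,0]}
    - {"d": [-0.0833,-0.02,0]}
    - {"d": [-0.1167,-0.028,0]}
    - {"d": [-0.1267,-0.0307,0]}
    - {"d": [-0.1267,-0.0307,0]}
    - {"d": [-0.1267,-0.0307,0]}
    - {"d": [-0.11,-0.0267,0]}
    - {"d": [-0.07,-0.0167,0]}
    - {"d": [-0.0333,-0.008,0]}
    - {"d": [-0.0167,-0.004,0]}
    - {}
    - {}
    - {}
    - {}

```text
t: 9.55
position: [0.4823, 0.161, 0.316]
tcp_rot: [-0.0, 0.706, 0.708, 0.0]
contact_force: [-0.2, -0.4, -0.4]
opening: 0.0078
grasp_force: 58.4
```

```bash
python3 look.py w6
python3 - <<'E'
from h import *
np.set_printoptions(precision=4,suppress=True)
im=cv2.imread("pics/w6.png");s=bot.sense();C=cam("wrist",s);print(rmat(s))
print("tip px pred",proj(C,s["position"]+rmat(s)@[0,0,.233]))
for p in [(.4803,.1874,.05),(.4831,.2234,.05),(.4857,.2595,.05)]: print("pred",proj(C,p))
for b in blobs(im,(0,90,30),(12,255,255),(200,0,440,320),20): print("red",b[0],b[2],b[3],onz(C,b[0],.028))
E
```

```text
[0.4823 0.161  0.316 ] 0.007775294563848973
(array([316.2936, 367.5105]), array([301, 303]), array([ 32, 119], dtype=int32), np.int32(2725))
[[-0.0024  1.     -0.0001]
 [ 1.      0.0024  0.0004]
 [ 0.0004 -0.0001 -1.    ]]
tip px pred [314.9321 265.4629]
pred [311.5385 199.5833]
pred [316.5822 134.4671]
pred [321.7305  63.0976]
red [325.1971  67.2796] [19 21] 279 [0.4879 0.2586 0.028 ]
red [319.2588 132.9079] [18 17] 228 [0.4847 0.2222 0.028 ]
red [313.9375 195.1696] [15 10] 112 [0.4816 0.1848 0.028 ]
```

View pics/w6.png

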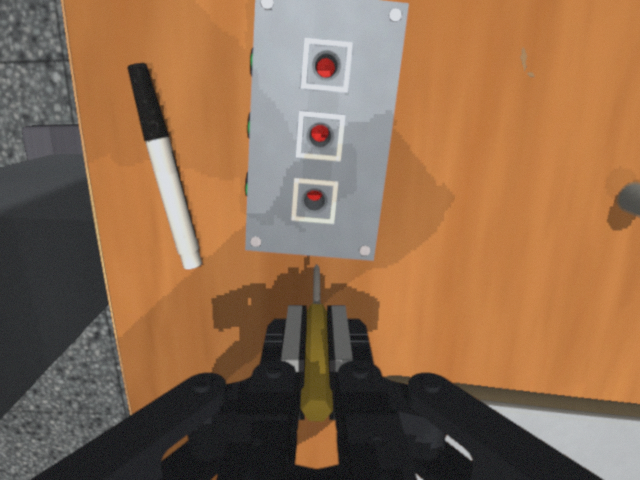

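The white squares centre on about (314.5,201), (320.5,136.5) and (326.3,66.3), and the driver tip is at about (317,266). I'll locate the wells relative to the tip.

```bash
python3 - <<'E'
from h import *
np.set_printoptions(precision=4,suppress=True)
im=cv2.imread("pics/w6.png");s=bot.sense();C=cam("wrist",s);ct=cam("top")
print("pos",s["position"],"tip",onz(C,(317,266),.083))
g=cv2.cvtColor(im,cv2.COLOR_BGR2HSV); m=cv2.inRange(g,(0,0,175),(180,60,255)); m2=np.zeros_like(m); m2[20:240,280:365]=m[20:240,280:365]
cs,_=cv2.findContours(m2,cv2.RETR_EXTERNAL,cv2.CHAIN_APPROX_NONE)
tp=[(393,273.9),(371.5,272.3),(350.0,270.8)];i=0
for c in cs:
    if cv2.contourArea(c)>600:
        uv=cv2.minAreaRect(c)[0]; print(uv,onz(C,uv,.05),cross((C,uv),(ct,tp[i])) if i<3 else 0); i+=1
E
```

```text
pos [0.4823 0.1609 0.316 ] tip [0.4833 0.1607 0.083 ]
(314.0241394042969, 200.71035766601562) [0.4817 0.1867 0.05  ] (array([0.481 , 0.1877, 0.0539]), [np.float64(0.7054334868544143), np.float64(0.7054334868542861)])
(322.0, 90.5) [0.4859 0.246  0.05  ] (array([0.4811, 0.2452, 0.3884]), [np.float64(0.13901097585304098), np.float64(0.13901097585293473)])
```

Converted, 0.01 m / 0.3 = 0.0333, 0.008 m / 0.3 = 0.0267.

Emit:
creep_tool:
  motion:
    - {"d": [0.02,-0.0013,0]}
    - {"d": [0.0333,-0.002,0]}
    - {"d": [0.0237,-0.0013,0]}
    - {"d": [0.01,-0.0007,0]}
    - {}
    - {}
    - {"d": [0,0,0.02]}
    - {"d": [0,0,0.0267]}
    - {"d": [0,0,0.02]}
    - {"d": [0,0,0.01]}
    - {}
    - {}
    - {}

```text
t: 10.9
position: [0.4808, 0.1864, 0.2933]
tcp_rot: [0.0, 0.707, 0.708, 0.0]
contact_force: [-0.2, 0.2, 0.2]
opening: 0.0076
grasp_force: 58.4
```

```bash
python3 look.py w7
```

```text
[0.4808 0.1864 0.2933] 0.007606385163563863
(array([316.2766, 367.756 ]), array([301, 304]), array([ 32, 118], dtype=int32), np.int32(2701))
```

View pics/w7.png

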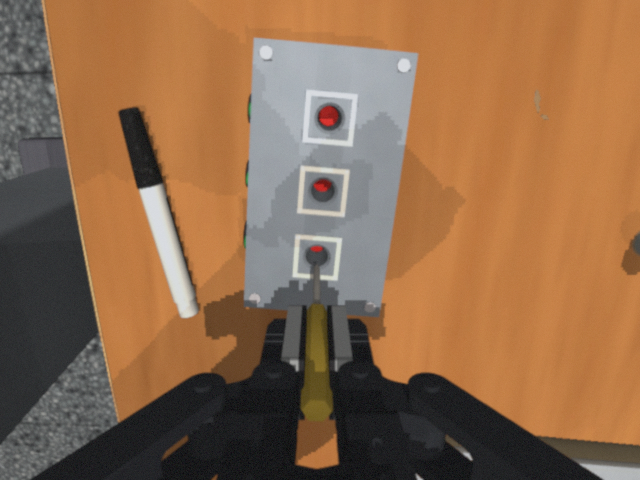

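The tip is at (317,264), 10 mm above the mouth, and well_a's square centre is at (316.7,257). Projected down, the tip lands about 0.5 mm from the centre, so I'll go in.

Converted, 0.007 m / 0.3 = 0.0233, 0.0006 m / 0.3 = 0.002.

Emit:
creep_tool:
  motion:
    - {"d": [0.002,0,0.0133]}
    - {"d": [0,0,0.0233]}
    - {"d": [0,0,0.0233]}
    - {"d": [0,0,0.02]}
    - {"d": [0,0,0.01]}
    - {"d": [0,0,0.0033]}
    - {}
    - {}
    - {}

```text
t: 11.85
position: [0.4808, 0.1869, 0.2653]
tcp_rot: [0.0, 0.707, 0.707, 0.0]
contact_force: [-0.3, -0.4, 0.5]
opening: 0.0076
grasp_force: 58.4
```

Emit:
creep_tool:
  motion:
    - {"d": [0,0,0.0067]}
    - {"d": [0,0,0.0067]}
    - {"d": [0,0,0.0067]}
    - {}
    - {}

```text
t: 12.35
position: [0.4808, 0.1869, 0.2592]
tcp_rot: [0.0, 0.707, 0.708, 0.0]
contact_force: [-0.3, 0.1, 2.6]
opening: 0.0073
grasp_force: 58.5
```

Converted, 0.001 m / 0.3 = 0.0033.

Emit:
creep_tool:
  motion:
    - {"d": [0,0,0.0033]}
    - {}
    - {}
    - {}

```text
t: 12.75
position: [0.4808, 0.1868, 0.2582]
tcp_rot: [0.0, 0.707, 0.707, 0.0]
contact_force: [0.2, -0.2, 3.1]
opening: 0.0076
grasp_force: 58.5
```

Emit:
creep_tool:
  motion:
    - {"d": [0,0,0.0033]}
    - {}
    - {}
    - {}

```text
t: 13.15
position: [0.4808, 0.1869, 0.2571]
tcp_rot: [0.0, 0.707, 0.708, 0.0]
contact_force: [0.3, 0.0, 3.5]
opening: 0.0071
grasp_force: 58.5
```

The force rises about 0.6 N per mm while the tip keeps moving, which fits a spring, so well_a looks live. I'll press on to the hard stop.

Converted, 0.001 m / 0.3 = 0.0033.

Emit:
creep_tool:
  motion:
    - {"d": [0,0,0.0033]}
    - {}
    - {}
    - {}

```text
t: 13.55
position: [0.4808, 0.1869, 0.2561]
tcp_rot: [0.0, 0.707, 0.708, 0.0]
contact_force: [-0.4, -0.5, 4.7]
opening: 0.0077
grasp_force: 58.5
```

Emit:
creep_tool:
  motion:
    - {"d": [0,0,0.0033]}
    - {}
    - {}
    - {}

```text
t: 13.95
position: [0.4808, 0.1871, 0.2557]
tcp_rot: [0.0, 0.707, 0.708, 0.0]
contact_force: [-1.4, -1.6, 10.3]
opening: 0.0078
grasp_force: 59.4
```

Emit:
creep_tool:
  motion:
    - {"d": [0,0,0.0033]}
    - {}
    - {}
    - {}

```text
t: 14.35
position: [0.4809, 0.1873, 0.2554]
tcp_rot: [0.001, 0.707, 0.708, 0.0]
contact_force: [-3.4, -1.5, 16.8]
opening: 0.0075
grasp_force: 60.1
```

The hard stop is at TCP z≈0.2556, with the force jumping from 4.7 to over 10 N, so the button is fully home. I'll hold it there.

Converted, -0.0003 m / 0.3 = -0.001.

Emit:
creep_tool:
  motion:
    - {"d": [0,0,-0.001]}
    - {}
    - {}
    - {}
    - {}
    - {}
    - {}
    - {}
    - {}
    - {}
    - {}
    - {}
    - {}
    - {}
    - {}
    - {}
    - {}
    - {}
    - {}
    - {}

```text
t: 16.35
position: [0.4809, 0.1872, 0.2555]
tcp_rot: [0.001, 0.707, 0.708, 0.0]
contact_force: [-2.5, -1.2, 14.0]
opening: 0.0074
grasp_force: 59.9
```

Emit:
creep_tool:
  motion:
    - {}
    - {}
    - {}
    - {}
    - {}
    - {}
    - {}
    - {}
    - {}
    - {}

```text
t: 17.35
position: [0.4809, 0.1872, 0.2555]
tcp_rot: [0.001, 0.707, 0.708, 0.0]
contact_force: [-1.6, -1.9, 13.7]
opening: 0.008
grasp_force: 59.9
```

```bash
python3 look.py w8
```

```text
[0.4809 0.1872 0.2555] 0.00798780602237798
(array([316.3454, 368.1513]), array([301, 304]), array([ 32, 118], dtype=int32), np.int32(2684))
```

View pics/w8.png

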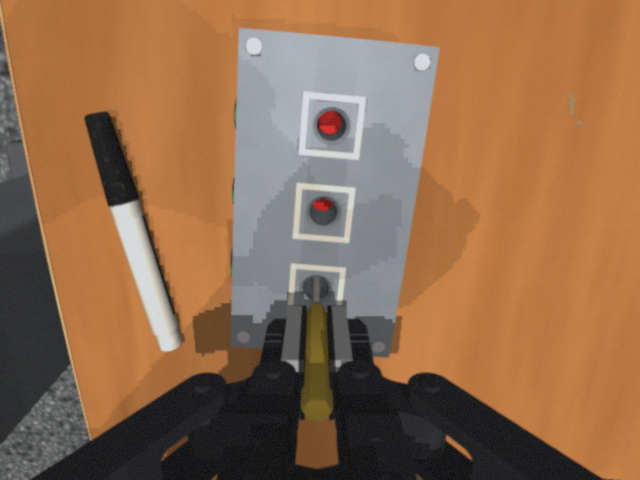

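The shaft is down inside well_a at (317,285). The handle hasn't moved in the grip (centroid (316,368), as before), and the force is steady at 14 N for 3 s, so I'm handing in.

```bash
python3 -c "
from plant import bot
print(bot.finish_job())"
```

```text
the job is handed in; nothing more can be done
None
```

I handed the job in with the driver still gripped and holding the button in well_a (the right-hand well) down on its hard stop at about 14 N, after a 3 s hold; I never went near the vial or dropper bottle, and the marker looked undisturbed in the last picture, but no verdict was printed.

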